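Hang the bench magnifier on its bent arm

TASK

Pick up the standing magnifier by its drilled block, thread the block over the free end of the bent steel arm and slide it along and round the bend without forcing it. With the block, push the loose collar on the inner straight fully home against its fixed shoulder, then let go and leave the magnifier hanging there against the collar. Do not disturb the plates, beakers, pen and sponge tin.

Things in the scene. Friction and masses are not known exactly. Their poses are not given: they have to be found in the camera images.
- magnifier: hanging magnifier, 79 mm tall, about 160 g: round lens ring (68 mm wide, 7 mm high) flat on the table, and two thin wire legs rising from it, in the magnifier's x-z plane, to a drilled aluminium block above its middle. Origin: centre of the ring's underside; z up. Hung on the rod it stays upright and where it is left, lens below
- bore (a point): centre of the magnifier's hole and of its block, 62 mm above the ring's underside; x along the hole, z up. Block: 22 mm long (x), 24 mm wide (y), 34 mm high; its two side faces (+y, -y) are free for the fingers. The hole, 14 mm across, runs right through along x; either end may go first
- rod: the level bent arm: bare steel rod 10 mm thick, held rigidly, axis 130 mm above the table. Origin: on the axis, 2 mm inside the tip of its rounded free end; x runs from the free end into the rod, z up. Nothing of the arm rises over 10 mm above the axis. The block has 2 mm play all round on it and binds if offset more or turned over about 10 degrees. Over 25 N between magnifier and arm is forcing
- bend_start (a point): on the rod's axis where its first straight ends, 70 mm from the rod's origin; axes as the rod's. Here it bends, staying level, towards its +y side (anticlockwise from above), radius 60 mm to the axis. The angle of the bend is NOT measured: set by hand anywhere from 46 to 90 degrees, to be felt or seen. Then straight again: 90 mm to the collar, beyond it the fixed shoulder and a post
- collar (a joint): travel in m of the loose aluminium collar (20 mm across, 20 mm long) on the inner straight: 0 as found, grows as it is pushed away from the bend towards the post, 0.018 fully home against the fixed shoulder. Drags with about 2 N, stays where left. A white counting plate lies on the table below
- plate_a: shallow white plastic plate, 168 mm wide, 18 mm high, with a few dark seeds; origin at the centre of its underside
- plate_b: shallow white plastic plate, 168 mm wide, 18 mm high, with pale seeds; origin at the centre of its underside
- beaker0: small glass beaker, 42 mm wide, 66 mm high; origin at the centre of its underside
- beaker1: second glass beaker of the same kind
- beaker2: third glass beaker of the same kind
- pen: ball pen lying down, 140 mm long, 10 mm thick; origin under its middle, x axis along it
- sponge_tin: low black tin with an orange sponge in it, 60 mm wide, 29 mm high; origin at the centre of its underside
Things that resemble listed ones, but are neither listed nor needed, are in the scene too. Leave any yellow look-alike of the magnifier alone.

How it is judged:
By the outcome, as a careful person would: the job done as asked, in the order asked, and still so for the second after the job is handed in, with the robot touching nothing.
It also fails if it takes over 72 s, if anything falls off the work surface, if the arm or the gripper's body presses on something with over 40 N, if the wrist force passes 120 N, or if a joint passes its speed limit or range.

ROBOT

A 6-joint arm with a two-finger parallel gripper is mounted at the origin on the work surface. World frame = base frame: x ahead of the robot, y to its left, z up, the work surface at z = 0. Lengths are in m, angles in rad, forces in N, time in s.
With the tool pointing down it reaches from about 0.35 to 0.975 m from the base axis. Payload 4.9 kg.
Tool frame: the origin (TCP) lies between the finger pads; the fingertips stand 14 mm ahead of it and the grasp point (between the pads) lies 5 mm behind it (manip.finger_overhang is the distance from the TCP to the fingertips, in m); z points along the fingers, y is the line along which they close (so a half turn about z gives the same grasp; the last joint's range is limited). The gripper opens to 85 mm and grips with 20 to 120 N. Pads are 22 mm wide; open, the fingers measure 114 mm over their backs; the gripper's body (76 mm by 85 mm) begins 54 mm behind the grasp point. The pads swing forward as they close: fully open they stand 13 mm farther back than shut.
Start: joints at [0.985, 0.053, 1.613, -0, 1.476, -0.119], TCP at [0.281, 0.558, 0.245] pointing down, gripper open.
Joint ranges: [-3.01, 3.01], [-1.01, 2.22], [0.06, 2.58], [-1.02, 4.17], [0.09, 2.62], [-3.14, 3.14]. Speed limits (rad/s): [2.57, 2.57, 3.14, 3.14, 3.14, 3.14].

INTERFACE

Orientations are given as a unit quaternion [w, x, y, z].
In Python, from plant import manip, grab_frame gives the robot as it stands.
- The arm moves only by the tool servo_tool, never from a script. Its argument "deltas" is a list that holds one entry, the list of rows, each a list of 5 numbers: the opening in per cent of the stroke, from 0 (shut) to 100 (fully open), then the shift along the world's x, y, z in m, then the turn about the world's z in degrees. A call has exactly 8 rows; each row shifts and turns the commanded pose from where the row before left it; what a row does not reach is not made up. A row lasts 1/10 s, in which the tool goes at most 50 mm and 8.59 degrees, less where a joint would pass 70% of its speed; a pose out of reach is approached as far as the arm can. A call is refused whole if a number of a shift passes 0.05 or a number of a turn 8.59, either way. A call with a gripper value outside its range is refused whole. The fingers move at their own pace and stop on an object; the grip force is fixed at half the most. Time passes only in rows, so rows that do not move let the fingers close, or fill a call up. It gives the time, the measured TCP pose, the force, the opening and the grip force at its end, in the units of the state.
- manip.state(): the state, without advancing time (a new reading comes with each control period).
- grab_frame(name): name is "side" or "top"; returns a dict with "pixels" (384x512x3 uint8, red, green, blue), "z_map" (384x512 float32, m along the optical axis (not along the pixel's ray), 0 where there is no reading), "fx", "fy", "cx", "cy" (pixels), "rvec" (rotation vector, rad) and "tvec" (3), from world to camera coordinates, as OpenCV has them. Camera axes: x right, y down, z forward; pixel columns grow to the right and rows downward; lengths in m; the calibration is good to about 2 mm. A picture is of the moment at which its call begins.
- manip.job_done(): hands the job in; it is judged then, once.
The state is a dict: "time": time; "joint_pos": joint angles; "joint_vel": joint speeds; "joint_efforts": joint torques, N m; "tool_pos": TCP position; "tool_rot": TCP orientation; "contact_force": force on the tool from outside, world axes, zero at the start; "ft_torque": the same for the moment, N m; "gripper_width": opening from 0.0 (shut) to 1.0 (fully open); "grasp_force": force on a finger pad.
Only numpy, scipy, OpenCV 4.12 (cv2) and the standard library are available. Lean on these libraries where they do the work, as an engineer would, in place of code of your own. Each camera call takes 0.05 s, during which the arm holds its last target. There are 200 camera calls.

## Working session

There is one attempt and no reset: what is moved stays moved. The work goes in short steps, Python scripts to look and compute and a tool call to move; the robot and the scene stay as the last step left them, time stands still between calls to the robot, and variables do not carry over. Pictures are saved under pics/ and viewed, at most 10 in all, crops included, and the job is handed in when it is done.

Besides the shell and the picture viewer there is one more tool, called after "Call:" as name(argument=value, ...) on one line, values as JSON. servo_tool: Moves the arm, as the interface text tells. Its arguments: {"type":"object","properties":{"deltas":{"type":"array"}},"required":["deltas"]}

```bash
mkdir -p pics
cat > h.py <<'E'
import numpy as np, cv2
from plant import manip, grab_frame
def cam(f):
    R=cv2.Rodrigues(np.array(f['rvec'],float))[0]; return R,np.array(f['tvec'],float).ravel()
def cloud(f):
    R,t=cam(f); z=f['z_map']; v,u=np.mgrid[:z.shape[0],:z.shape[1]]
    P=np.stack([(u-f['cx'])/f['fx']*z,(v-f['cy'])/f['fy']*z,z],-1)
    W=(P-t)@R; W[z==0]=np.nan; return W
def ray(f,u,v,h):
    R,t=cam(f); d=R.T@np.array([(u-f['cx'])/f['fx'],(v-f['cy'])/f['fy'],1]); c=-R.T@t
    return c+d*(h-c[2])/d[2]
def save(n,im): cv2.imwrite('pics/'+n,np.ascontiguousarray(im[...,::-1]))
E
python3 - <<'E'
from h import *
import pickle
fs={n:grab_frame(n) for n in('side','top')}
pickle.dump(fs,open('f0.pkl','wb'))
for n,f in fs.items():
    save(n+'0.png',f['pixels']); R,t=cam(f); print(n,-R.T@t,R[2],f['fx'])
print(manip.state(),manip.finger_overhang)
E
```

```text
side [-0.09771018 -0.79836915  1.28850929] [ 0.37038707  0.52905548 -0.76348786] 430.3418081820627
top [0.26631749 0.01328624 1.10843622] [ 0.20411225 -0.01845574 -0.97877351] 372.6134838829952
{'time': 0.1, 'joint_pos': array([ 9.84985697e-01,  5.32888745e-02,  1.61414461e+00,  1.74675191e-05,
        1.47596422e+00, -1.18971059e-01]), 'joint_vel': array([ 0.00236545, -0.00038718, -0.00304677, -0.00094962, -0.00153705,
       -0.0011596 ]), 'joint_efforts': array([ 3.31072542e-04, -3.94902992e+01, -3.71363211e+01, -7.95831147e-05,
        3.79213627e-03,  2.91288325e-05]), 'tool_pos': array([0.28097975, 0.5576938 , 0.24419436]), 'tool_rot': array([-3.19659541e-04,  2.31306632e-01,  9.72880480e-01, -8.44064634e-04]), 'contact_force': array([0.31156105, 0.47482688, 0.50408678]), 'ft_torque': array([ 0.01844964, -0.01601971, -0.01962022]), 'grasp_force': 0.0, 'gripper_width': 1.0005552924916983} 0.014
```

View pics/top0.png

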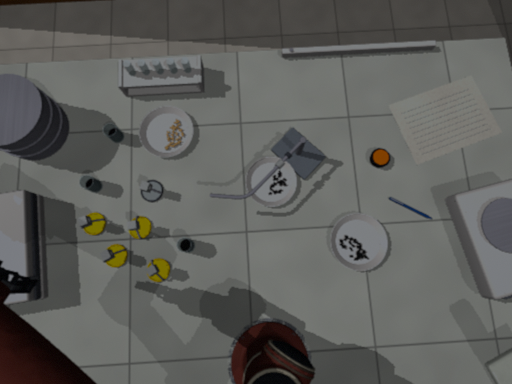

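View pics/side0.png

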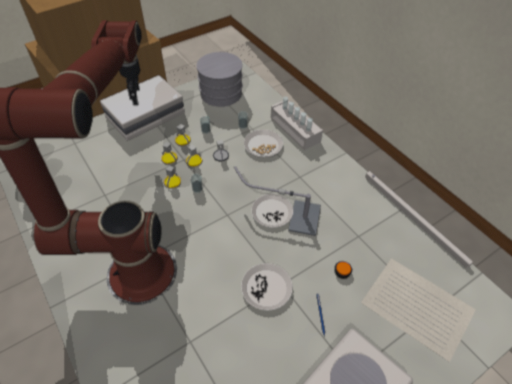

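Top view: the magnifier candidates are the bare grey ring at (151,190) and yellow pieces at (94,223), (117,256), (140,228), (160,270). The grey one fits, since it is not yellow and has an aluminium block on two wires. The rod runs from its free end at (212,196) to the bend at about (250,195), then up and right to the post at (300,148). I'll confirm in an enlarged crop and measure both.

Run:
```python
from h import *
import pickle
fs=pickle.load(open('f0.pkl','rb'))
f=fs['top']
a=cv2.resize(f['pixels'][165:215,115:195],None,fx=5,fy=5,interpolation=cv2.INTER_CUBIC)
b=cv2.resize(f['pixels'][130:215,200:330],None,fx=6,fy=6,interpolation=cv2.INTER_CUBIC)[:,:780]
s=fs['side']; c=cv2.resize(s['pixels'][135:170,200:245],None,fx=7,fy=7,interpolation=cv2.INTER_CUBIC)
im=np.zeros((600,800,3),np.uint8); im[:250,:400]=a; im[:245,410:725]=c
b=cv2.resize(b,(520,340)); im[255:595,:520]=b; save('crop1.png',im)
W=cloud(f); Ws=cloud(s)
# rod points
for n,w in(('top',W),('side',Ws)):
    m=(w[...,2]>.118)&(w[...,2]<.145)&(w[...,0]>.3)&(w[...,0]<.7)&(abs(w[...,1])<.25)
    P=w[m]; print(n,len(P)); i=np.argsort(-P[:,1]); 
    print(np.round(P[i][::max(1,len(P)//45)],3).tolist())
    g=(w[...,2]>.03)&(w[...,2]<.1)&(w[...,0]>.35)&(w[...,0]<.58)&(w[...,1]>.22)&(w[...,1]<.42)
    k,l,st,ce=cv2.connectedComponentsWithStats(g.astype(np.uint8))
    for q in range(1,k):
        p=w[l==q]; print(n,st[q],np.round(p.mean(0),3),p[:,2].max().round(3))
```

```text
top 509
[[0.457, 0.132, 0.13], [0.45, 0.124, 0.136], [0.448, 0.116, 0.133], [0.452, 0.11, 0.136], [0.446, 0.103, 0.136], [0.444, 0.093, 0.13], [0.443, 0.084, 0.132], [0.444, 0.079, 0.138], [0.444, 0.071, 0.137], [0.439, 0.061, 0.132], [0.443, 0.055, 0.14], [0.448, 0.047, 0.135], [0.445, 0.039, 0.136], [0.445, 0.031, 0.135], [0.453, 0.025, 0.134], [0.45, 0.018, 0.129], [0.457, 0.012, 0.135], [0.465, 0.006, 0.136], [0.473, 0.0, 0.133], [0.478, -0.006, 0.136], [0.481, -0.011, 0.134], [0.483, -0.017, 0.135], [0.485, -0.022, 0.133], [0.502, -0.026, 0.134], [0.508, -0.032, 0.131], [0.506, -0.04, 0.136], [0.509, -0.045, 0.134], [0.525, -0.049, 0.135], [0.517, -0.054, 0.135], [0.526, -0.057, 0.142], [0.531, -0.06, 0.141], [0.534, -0.063, 0.141], [0.529, -0.068, 0.139], [0.538, -0.072, 0.134], [0.541, -0.078, 0.132], [0.551, -0.081, 0.135], [0.542, -0.086, 0.136], [0.555, -0.089, 0.14], [0.547, -0.094, 0.137], [0.568, -0.099, 0.133], [0.57, -0.104, 0.134], [0.582, -0.111, 0.132], [0.58, -0.119, 0.136], [0.581, -0.122, 0.132], [0.585, -0.127, 0.137], [0.593, -0.131, 0.137], [0.588, -0.136, 0.1
[... 801 characters left out ...]
[0.522, -0.05, 0.134], [0.522, -0.056, 0.14], [0.532, -0.059, 0.137], [0.521, -0.063, 0.137], [0.544, -0.068, 0.132], [0.533, -0.069, 0.141], [0.531, -0.073, 0.135], [0.542, -0.076, 0.131], [0.545, -0.083, 0.141], [0.552, -0.085, 0.138], [0.548, -0.09, 0.141], [0.548, -0.092, 0.132], [0.557, -0.096, 0.135], [0.563, -0.1, 0.136], [0.57, -0.107, 0.138], [0.582, -0.11, 0.133], [0.58, -0.117, 0.135], [0.599, -0.121, 0.138], [0.585, -0.122, 0.132], [0.585, -0.127, 0.137], [0.587, -0.131, 0.134], [0.6, -0.133, 0.122], [0.593, -0.135, 0.129]]
side [217 140   7  14  69] [0.503 0.317 0.066] 0.084
side [188 144  11  15  80] [0.394 0.354 0.066] 0.085
side [198 174   3   6  10] [0.352 0.226 0.053] 0.069
```

View pics/crop1.png

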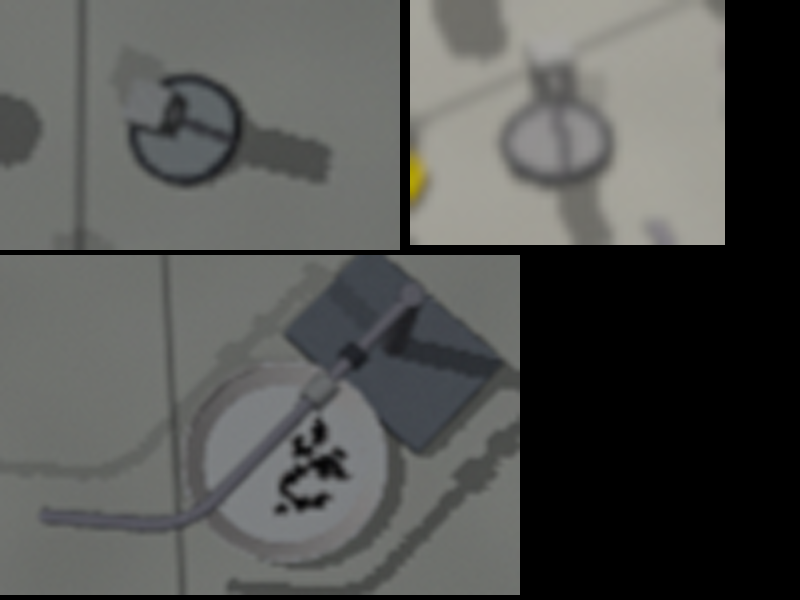

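The crop confirms it: the grey ring at (151,190) has a pale aluminium block and two wire legs. Next I fit its yaw and the rod geometry.

Run:
```python
from h import *
import pickle
from scipy.optimize import least_squares
fs=pickle.load(open('f0.pkl','rb'))
R=[]
for n in fs:
    f=fs[n]; w=cloud(f)
    m=(w[...,2]>.045)&(w[...,2]<.1)&(abs(w[...,0]-.5)<.03)&(abs(w[...,1]-.317)<.03)
    P=w[m]; t=P[P[:,2]>.073]
    if len(t)>5: print(n,'blocktop',len(t),cv2.minAreaRect(t[:,:2].astype(np.float32)*1000), t.mean(0))
    for z in np.arange(.045,.085,.01):
        q=P[(P[:,2]>z)&(P[:,2]<=z+.01)]; print(round(z,3),np.round(q[:, :2].mean(0),3) if len(q) else 0,len(q))
    # ring: dark pixels on plane z=.007
    g=cv2.cvtColor(f['pixels'],cv2.COLOR_RGB2GRAY); 
    v,u=np.mgrid[:384,:512]; 
    pts=np.array([np.r_[ray(f,a,b,.007)[:2],g[b,a]] for b in range(135,215) for a in range(110,250)])
    s=pts[(np.hypot(pts[:,0]-.487,pts[:,1]-.303)<.055)]
    d=s[s[:,2]<np.median(s[:,2])*.72]; 
    h=cv2.convexHull(d[:,:2].astype(np.float32)).reshape(-1,2); print(n,'ring',cv2.minEnclosingCircle(h*1000.),np.median(s[:,2]),len(d))
    r=w[(w[...,2]>.122)&(w[...,2]<.145)&(w[...,0]>.4)&(w[...,0]<.65)&(abs(w[...,1])<.25)]; R.append(r)
P=np.vstack(R)
P=P[(P[:,1]>-.09)]
# polyline distances: straight1, arc, straight2
def d(p):
    x0,y0,a,b=p; c,s=np.cos(a),np.sin(a)
    X=(P[:,0]-x0)*c+(P[:,1]-y0)*s; Y=-(P[:,0]-x0)*s+(P[:,1]-y0)*c
    # centre of arc (0.07,.06)
    ang=np.clip(np.arctan2(X-.07,.06-Y),-3,3)
    arc=.06-np.hypot(X-.07,Y-.06)
    e=np.array([.07+.06*np.sin(b),.06-.06*np.cos(b)])
    s2=-(X-e[0])*np.sin(b)+(Y-e[1])*np.cos(b)
    return np.where(X<.07,Y,np.where(ang<b,arc,s2))
r=least_squares(d,[.447,.13,-1.57,.9],loss='soft_l1',f_scale=.003)
print(r.x,np.degrees(r.x[2:]),np.std(r.fun))
# x0 along is determined by arc position; tip check
x0,y0,a,b=r.x; X=(P[:,0]-x0)*np.cos(a)+(P[:,1]-y0)*np.sin(a); print('tip X',np.sort(X)[:8])
```

```text
side blocktop 32 ((504.26385498046875, 321.4053955078125), (26.407014846801758, 24.685564041137695), 71.89473724365234) [0.50410817 0.31996751 0.07921165]
0.045 [0.503 0.316] 14
0.055 [0.501 0.317] 11
0.065 [0.503 0.315] 10
0.075 [0.504 0.321] 28
0.085 0 0
side ring ((504.1416015625, 313.7231140136719), 33.157936096191406) 143.0 31
top blocktop 76 ((502.5722961425781, 321.6200866699219), (23.9799861907959, 24.16443634033203), 73.16853332519531) [0.50189466 0.32058883 0.0789807 ]
0.045 [0.498 0.313] 15
0.055 [0.497 0.316] 12
0.065 [0.499 0.314] 9
0.075 [0.502 0.321] 73
0.085 0 0
top ring ((501.687744140625, 320.1201477050781), 34.30733871459961) 101.0 174
[ 0.45404225  0.13146436 -1.71613504  0.89955525] [-98.32729507  51.54071924] 0.0035939907123427603
tip X [-1.66173307e-03 -1.03871465e-03 -8.36687361e-05  2.21795723e-04
  2.79811861e-04  5.80548811e-04  2.14845276e-03  2.55386782e-03]
```

```bash
cat > rod.py <<'E'
from h import *
from scipy.optimize import least_squares
def sil(f,lo=.115):
    w=cloud(f); m=(w[...,2]>lo)&(w[...,2]<.15)&(w[...,0]>.4)&(w[...,0]<.62)&(w[...,1]<.16)&(w[...,1]>-.16)
    v,u=np.nonzero(m); return np.array([ray(f,a,b,.13)[:2] for a,b in zip(u,v)])
def loc(P,p):
    x0,y0,a,b=p; c,s=np.cos(a),np.sin(a)
    return (P[:,0]-x0)*c+(P[:,1]-y0)*s, -(P[:,0]-x0)*s+(P[:,1]-y0)*c
def d(p,P):
    X,Y=loc(P,p); b=p[3]; ang=np.arctan2(X-.07,.06-Y)
    e=(.07+.06*np.sin(b),.06-.06*np.cos(b))
    return np.where(X<.07,Y,np.where(ang<b,.06-np.hypot(X-.07,Y-.06),-(X-e[0])*np.sin(b)+(Y-e[1])*np.cos(b)))
def s2(P,p):
    X,Y=loc(P,p); b=p[3]; return (X-.07-.06*np.sin(b))*np.cos(b)+(Y-.06+.06*np.cos(b))*np.sin(b)
E
python3 - <<'E'
from rod import *
import pickle
fs=pickle.load(open('f0.pkl','rb'))
for n in fs:
    P=sil(fs[n]); p=[.454,.131,-1.716,.9]
    for i in range(3):
        k=(s2(P,p)<.085)&(abs(d(p,P))<.009)
        r=least_squares(d,p,args=(P[k],)); p=r.x
    X,Y=loc(P,p); print(n,k.sum(),np.round(p[:2],4),np.degrees(p[2:]).round(2),'heading2',np.degrees(p[2]+p[3]).round(1),r.fun.std(),'tipX',np.sort(X)[:4].round(4))
    s=s2(P,p); q=(s>.06)&(abs(d(p,P))<.02); dd=d(p,P)
    for z in np.arange(.07,.17,.005):
        j=q&(s>=z)&(s<z+.005); print(round(z,3),j.sum(),np.round([dd[j].min(),dd[j].max()],4) if j.any() else '')
    x0,y0,a,b=p
E
```

```text
side 149 [0.4575 0.1347] [-98.41  51.79] heading2 -46.6 0.003478953416964059 tipX [-0.0009  0.0006  0.0037  0.0052]
0.07 4 [-0.0061  0.0029]
0.075 4 [-0.0053  0.0045]
0.08 4 [-0.0045  0.0053]
0.085 4 [-0.0037  0.0061]
0.09 8 [-0.0111  0.0122]
0.095 7 [-0.0103  0.0085]
0.1 8 [-0.0095  0.0101]
0.105 8 [-0.0124  0.0109]
0.11 4 [-0.0071  0.0026]
0.115 4 [-0.0056  0.0042]
0.12 5 [-0.0048  0.005 ]
0.125 6 [-0.0077  0.0111]
0.13 7 [-0.0113  0.0074]
0.135 8 [-0.0105  0.009 ]
0.14 5 [-0.0045  0.0052]
0.145 4 [-0.0037  0.006 ]
0.15 4 [-0.0066  0.0031]
0.155 5 [-0.0058  0.0039]
0.16 3 [-0.0042  0.0047]
0.165 5 [-0.0035  0.0055]
top 294 [0.4543 0.1312] [-98.16  51.88] heading2 -46.3 0.0029539195505776604 tipX [-0.0013 -0.001  -0.0007  0.0013]
0.07 6 [-0.0039  0.0039]
0.075 7 [-0.0041  0.0038]
0.08 6 [-0.0042  0.0037]
0.085 9 [-0.0063  0.0053]
0.09 13 [-0.0103  0.0092]
0.095 15 [-0.0104  0.009 ]
0.1 13 [-0.0106  0.0089]
0.105 14 [-0.0087  0.0088]
0.11 6 [-0.0051  0.0028]
0.115 7 [-0.0052  0.0027]
0.12 6 [-0.0053  0.0025]
0.125 9 [-0.0074  0.0063]
0.13 13 [-0.0095  0.0081]
0.135 12 [-0.0096  0.008 ]
0.14 7 [-0.0059  0.004 ]
0.145 8 [-0.006   0.0039]
0.15 7 [-0.0061  0.0036]
0.155 6 [-0.0043  0.0035]
0.16 6 [-0.0045  0.0034]
0.165 7 [-0.0046  0.0033]
```

Call:
servo_tool(deltas=[[[100, 0.03, -0.04, 0, -8.5], [100, 0.03, -0.04, 0, -8.5], [100, 0.03, -0.03, 0, -8.5], [100, 0.03, -0.03, 0, -8.5], [100, 0.03, -0.03, 0, -8.5], [100, 0.03, -0.03, 0, -8.5], [100, 0.03, -0.03, -0.02, -8.5], [100, 0.01, -0.007, -0.02, -8.5]]])

```text
time: 0.9
tool_pos: [0.5039, 0.3183, 0.2054]
tool_rot: [0.001, 0.739, 0.674, 0.001]
contact_force: [-0.7, 1.7, 0.2]
gripper_width: 1.002
grasp_force: 0.0
```

Call:
servo_tool(deltas=[[[100, 0, 0, 0, -8.5], [100, 0, 0, -0.02, 0], [100, 0, 0, -0.02, 0], [100, 0, 0, -0.02, 0], [100, 0, 0, -0.02, 0], [100, 0, 0, 0, 0], [100, 0, 0, 0, 0], [100, 0, 0, 0, 0]]])

```text
time: 1.7
tool_pos: [0.502, 0.3215, 0.1267]
tool_rot: [0.0, 0.784, 0.621, 0.001]
contact_force: [0.6, -0.5, -0.1]
gripper_width: 0.998
grasp_force: 0.0
```

Run:
```python
from h import *
import pickle
s=manip.state(); print(s['tool_pos'],s['tool_rot'],s['contact_force'])
fs={n:grab_frame(n) for n in('side','top')}
pickle.dump(fs,open('f1.pkl','wb'))
for n in fs:
    w=cloud(fs[n])
    m=(w[...,2]>.074)&(w[...,2]<.084)&(abs(w[...,0]-.503)<.02)&(abs(w[...,1]-.32)<.02); print(n,m.sum(),w[m].mean(0))
a=cv2.resize(fs['top']['pixels'][150:225,105:205],(800,600),interpolation=cv2.INTER_CUBIC)
b=cv2.resize(fs['side']['pixels'][105:180,180:280],(400,300),interpolation=cv2.INTER_CUBIC)
a=cv2.resize(a,(400,300)); save('c2.png',np.hstack([a,b]))
```

```text
[0.50197661 0.32148259 0.12671317] [2.38988244e-04 7.83924050e-01 6.20855888e-01 9.96941916e-04] [ 0.610026   -0.46413739 -0.13192549]
side 26 [0.50418195 0.32078169 0.07985564]
top 17 [0.50551626 0.31200178 0.07915881]
```

View pics/c2.png

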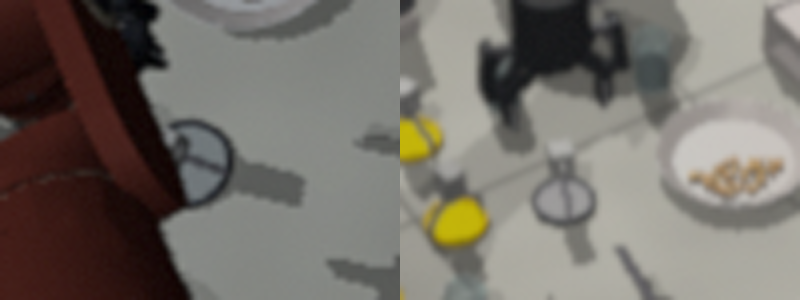

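The side view shows the open fingers at (490,85) and (610,70), straddling the block at (560,152). I'll descend and grip.

Call:
servo_tool(deltas=[[[100, 0.001, 0, -0.015, 0], [100, 0, 0, -0.015, 0], [100, 0, 0, -0.015, 0], [100, 0, 0, -0.012, 0], [100, 0, 0, -0.01, 0], [100, 0, 0, 0, 0], [60, 0, 0, 0, 0], [30, 0, 0, 0, 0]]])

```text
time: 2.6
tool_pos: [0.5029, 0.3214, 0.0591]
tool_rot: [0.0, 0.784, 0.621, 0.001]
contact_force: [-0.2, 0.2, -0.4]
gripper_width: 0.695
grasp_force: 0.0
```

Call:
servo_tool(deltas=[[[20, 0, 0, 0, 0], [10, 0, 0, 0, 0], [0, 0, 0, 0, 0], [0, 0, 0, 0, 0], [0, 0, 0, 0, 0], [0, 0, 0, 0, 0], [0, 0, 0, 0, 0], [0, 0, 0, 0, 0]]])

```text
time: 3.4
tool_pos: [0.503, 0.3214, 0.0593]
tool_rot: [0.0, 0.784, 0.621, 0.001]
contact_force: [0.7, 0.7, 5.8]
gripper_width: 0.282
grasp_force: 57.8
```

Call:
servo_tool(deltas=[[[0, 0, 0, 0.017, 0], [0, 0, 0, 0.017, 0], [0, 0, 0, 0.017, 0], [0, 0, 0, 0.017, 0], [0, -0.01, -0.03, 0, 2.5], [0, -0.01, -0.04, 0, 2.4], [0, -0.011, -0.04, 0, 0], [0, -0.011, -0.04, 0, 0]]])

```text
time: 4.2
tool_pos: [0.46, 0.17, 0.1276]
tool_rot: [0.0, 0.756, 0.654, 0.001]
contact_force: [1.3, -0.8, -0.4]
gripper_width: 0.281
grasp_force: 57.2
```

Call:
servo_tool(deltas=[[[0, 0, 0, 0, 0], [0, 0, 0, 0, 0], [0, 0, 0, 0, 0], [0, 0, 0, 0, 0], [0, 0, 0, 0, 0], [0, 0, 0, 0, 0], [0, 0, 0, 0, 0], [0, 0, 0, 0, 0]]])

```text
time: 5.0
tool_pos: [0.4602, 0.1713, 0.1262]
tool_rot: [-0.0, 0.757, 0.654, -0.0]
contact_force: [0.4, 0.3, -2.0]
gripper_width: 0.271
grasp_force: 61.1
```

Run:
```python
from h import *
import pickle
s=manip.state(); print(s['tool_pos'],s['tool_rot'],s['contact_force'],s['ft_torque'])
fs={n:grab_frame(n) for n in('side','top')}
pickle.dump(fs,open('f2.pkl','wb'))
a=cv2.resize(fs['top']['pixels'][150:225,165:265],(400,300),interpolation=cv2.INTER_CUBIC)
b=cv2.resize(fs['side']['pixels'][125:225,180:313],(532,400),interpolation=cv2.INTER_CUBIC)[:, :400]
im=np.zeros((400,800,3),np.uint8); im[:300,:400]=a; im[:,400:]=b; save('c3.png',im)
```

```text
[0.4602316  0.17129927 0.12619977] [-6.78233990e-05  7.56584101e-01  6.53896386e-01 -1.01754491e-04] [ 0.41975893  0.33065089 -1.97775094] [ 0.01920808 -0.02268614  0.029678  ]
```

View pics/c3.png

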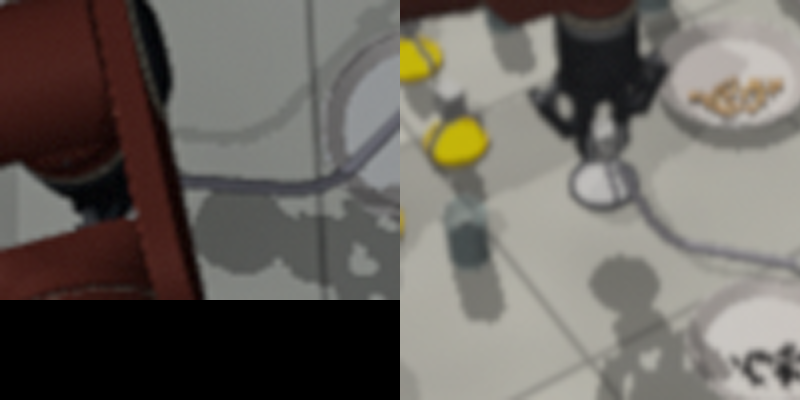

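Run:
```python
from rod import *
import pickle
fs=pickle.load(open('f2.pkl','rb')); f=fs['side']
g=cv2.cvtColor(f['pixels'],cv2.COLOR_RGB2GRAY); w=cloud(f)
m=(w[...,2]>.055)&(w[...,2]<.082)&(abs(w[...,0]-.46)<.05)&(abs(w[...,1]-.171)<.05)
v,u=np.nonzero(m); print('n',m.sum(),(u.min()+u.max())/2,(v.min()+v.max())/2,u.min(),u.max(),v.min(),v.max())
Q=np.array([ray(f,a,b,.0675)[:2] for a,b in zip(u,v)],np.float32)
print('ring',cv2.minEnclosingCircle(Q*1000),'expected',460.2,171.3, w[m].mean(0))
# rod per view, first straight only
for n in fs:
    P=sil(fs[n]); p=[.4555,.133,-1.716,.905]
    if n=='side': P=P[(P[:,1]<.135)]
    for i in range(3):
        k=(s2(P,p)<.085)&(abs(d(p,P))<.009)
        r=least_squares(d,p,args=(P[k],)); p=r.x
    print(n,k.sum(),p[:2].round(4),np.degrees(p[2:]).round(2),'lateral at s=0..',(np.array([.4602,.1713])-p[:2])@np.array([-np.sin(p[2]),np.cos(p[2])]))
```

```text
n 142 230.5 170.5 222 239 164 177
ring ((464.15435791015625, 174.6773223876953), 35.22576141357422) expected 460.2 171.3 [0.45591979 0.16977675 0.07398731]
side 147 [0.4574 0.1348] [-98.41  51.77] lateral at s=0.. -0.0025585787894704458
top 290 [0.4542 0.131 ] [-98.04  51.78] lateral at s=0.. 0.0003311925741143079
```

The held ring shows the side camera is off by about (+4,+3) mm. Correcting for that, the two views agree: rod origin (0.454, 0.131), heading -98.2°, bend about 52°. I'll start threading.

Call:
servo_tool(deltas=[[[0, -0.0005, 0, 0.001, -0.4], [0, -0.001, -0.0069, 0, 0], [0, -0.001, -0.0069, 0, 0], [0, -0.0009, -0.006, 0, 0], [0, -0.0009, -0.006, 0, 0], [0, -0.0009, -0.006, 0, 0], [0, 0, 0, 0, 0], [0, 0, 0, 0, 0]]])

```text
time: 5.9
tool_pos: [0.4551, 0.1391, 0.1273]
tool_rot: [-0.0, 0.759, 0.651, 0.0]
contact_force: [-0.4, 0.1, -1.6]
gripper_width: 0.27
grasp_force: 61.1
```

Call:
servo_tool(deltas=[[[0, -0.0006, -0.004, 0, 0], [0, -0.0006, -0.004, 0, 0], [0, -0.0006, -0.004, 0, 0], [0, 0, 0, 0, 0], [0, 0, 0, 0, 0], [0, 0, 0, 0, 0], [0, 0, 0, 0, 0], [0, 0, 0, 0, 0]]])

```text
time: 6.7
tool_pos: [0.4533, 0.1274, 0.1273]
tool_rot: [-0.0, 0.759, 0.651, 0.0]
contact_force: [-0.2, 0.7, -1.5]
gripper_width: 0.273
grasp_force: 61.1
```

Call:
servo_tool(deltas=[[[0, -0.0007, -0.005, 0, 0.5], [0, -0.0007, -0.005, 0, 0], [0, -0.0007, -0.005, 0, 0], [0, -0.0007, -0.005, 0, 0], [0, -0.0007, -0.005, 0, 0], [0, 0, 0, 0, 0], [0, 0, 0, 0, 0], [0, 0, 0, 0, 0]]])

```text
time: 7.5
tool_pos: [0.4498, 0.1024, 0.1273]
tool_rot: [-0.0, 0.756, 0.654, 0.0]
contact_force: [-0.1, -0.2, -1.1]
gripper_width: 0.271
grasp_force: 61.1
```

Call:
servo_tool(deltas=[[[0, -0.0007, -0.005, 0, 0], [0, -0.0007, -0.005, 0, 0], [0, -0.0007, -0.005, 0, 0], [0, -0.0007, -0.005, 0, 0], [0, -0.0007, -0.005, 0, 0], [0, 0, 0, 0, 0], [0, 0, 0, 0, 0], [0, 0, 0, 0, 0]]])

```text
time: 8.3
tool_pos: [0.4463, 0.0774, 0.1273]
tool_rot: [-0.0, 0.756, 0.654, 0.0]
contact_force: [-0.7, 0.5, -0.8]
gripper_width: 0.275
grasp_force: 61.1
```

```bash
cat > path.py <<'E'
import numpy as np
def pose(s,x0,y0,a,b,r=.06):
    a=np.radians(a); b=np.radians(b)
    if s<.07: X,Y,t=s,0,0
    else:
        t=min((s-.07)/r,b); X=.07+r*np.sin(t); Y=r-r*np.cos(t); e=max(0,s-.07-r*b); X+=e*np.cos(t); Y+=e*np.sin(t)
    return x0+X*np.cos(a)-Y*np.sin(a), y0+X*np.sin(a)+Y*np.cos(a), np.degrees(a+t)
E
python3 - <<'E'
from h import *
from path import pose
s=manip.state(); print(s['tool_pos'],s['contact_force'],s['ft_torque']); q=s['tool_rot']
print(np.degrees(np.arctan2(2*q[2]**2-1,2*q[1]*q[2]))-90)
o=None
for k in np.arange(.05,.25,.004):
    p=np.array(pose(k,.454,.1312,-98.2,52)); print(round(k,3),p.round(4), (p-o).round(4) if o is not None else ''); o=p
E
```

```text
[0.44626506 0.0773752  0.12731328] [-0.6715779   0.50235502 -0.82450942] [-0.04636516  0.02371557 -0.01289626]
-98.24439544857401
0.05 [ 4.469e-01  8.170e-02 -9.820e+01] 
0.054 [ 4.463e-01  7.780e-02 -9.820e+01] [-0.0006 -0.004   0.    ]
0.058 [ 4.457e-01  7.380e-02 -9.820e+01] [-0.0006 -0.004   0.    ]
0.062 [ 4.452e-01  6.980e-02 -9.820e+01] [-0.0006 -0.004   0.    ]
0.066 [ 4.446e-01  6.590e-02 -9.820e+01] [-0.0006 -0.004   0.    ]
0.07 [ 4.44e-01  6.19e-02 -9.82e+01] [-0.0006 -0.004   0.    ]
0.074 [ 4.43600e-01  5.79000e-02 -9.43803e+01] [-4.0000e-04 -4.0000e-03  3.8197e+00]
0.078 [ 4.43400e-01  5.39000e-02 -9.05606e+01] [-2.0000e-04 -4.0000e-03  3.8197e+00]
0.082 [ 4.43500e-01  4.99000e-02 -8.67408e+01] [ 1.0000e-04 -4.0000e-03  3.8197e+00]
0.086 [ 4.43900e-01  4.60000e-02 -8.29211e+01] [ 4.0000e-04 -4.0000e-03  3.8197e+00]
0.09 [ 4.44500e-01  4.20000e-02 -7.91014e+01] [ 6.0000e-04 -4.0000e-03  3.8197e+00]
0.094 [ 4.45400e-01  3.81000e-02 -7.52817e+01] [ 9.0000e-04 -3.9000e-03  3.8197e+00]
0.098 [ 4.4650e-01  3.4300e-02 -7.1462e+01] [ 1.1000e-03 -3.8000e-03  3.8197e+00]
0.102 [
[... 1800 characters left out ...]
e+01] [ 0.0028 -0.0029  0.    ]
0.206 [  0.5165  -0.047  -46.2   ] [ 0.0028 -0.0029  0.    ]
0.21 [  0.5193  -0.0499 -46.2   ] [ 0.0028 -0.0029  0.    ]
0.214 [  0.5221  -0.0528 -46.2   ] [ 0.0028 -0.0029  0.    ]
0.218 [  0.5248  -0.0557 -46.2   ] [ 0.0028 -0.0029  0.    ]
0.222 [  0.5276  -0.0586 -46.2   ] [ 0.0028 -0.0029  0.    ]
0.226 [  0.5304  -0.0615 -46.2   ] [ 0.0028 -0.0029  0.    ]
0.23 [  0.5331  -0.0643 -46.2   ] [ 0.0028 -0.0029  0.    ]
0.234 [  0.5359  -0.0672 -46.2   ] [ 0.0028 -0.0029  0.    ]
0.238 [  0.5387  -0.0701 -46.2   ] [ 0.0028 -0.0029  0.    ]
0.242 [  0.5415  -0.073  -46.2   ] [ 0.0028 -0.0029  0.    ]
0.246 [  0.5442  -0.0759 -46.2   ] [ 0.0028 -0.0029  0.    ]
```

Call:
servo_tool(deltas=[[[0, -0.0006, -0.004, 0, 0], [0, -0.0006, -0.004, 0, 0], [0, -0.0005, -0.004, 0, 0], [0, -0.0004, -0.004, 0, 1.2], [0, -0.0002, -0.004, 0, 3.2], [0, 0, 0, 0, 0], [0, 0, 0, 0, 0], [0, 0, 0, 0, 0]]])

```text
time: 9.1
tool_pos: [0.444, 0.0573, 0.1273]
tool_rot: [-0.0, 0.731, 0.683, 0.0]
contact_force: [-0.0, 0.6, -2.0]
gripper_width: 0.272
grasp_force: 61.1
```

Call:
servo_tool(deltas=[[[0, -0.0001, -0.004, 0, 3.8], [0, 0.0002, -0.004, 0, 3.8], [0, 0.0004, -0.004, 0, 3.8], [0, 0, 0, 0, 0], [0, 0, 0, 0, 0], [0, 0, 0, 0, 0], [0, 0, 0, 0, 0], [0, 0, 0, 0, 0]]])

```text
time: 9.9
tool_pos: [0.4444, 0.0454, 0.1273]
tool_rot: [-0.0, 0.659, 0.752, -0.0]
contact_force: [0.5, 0.7, -0.5]
gripper_width: 0.273
grasp_force: 61.1
```

Call:
servo_tool(deltas=[[[0, 0.0006, -0.004, 0, 3.8], [0, 0.0009, -0.0039, 0, 3.8], [0, 0.0011, -0.0038, 0, 3.8], [0, 0.0014, -0.0037, 0, 3.8], [0, 0, 0, 0, 0], [0, 0, 0, 0, 0], [0, 0, 0, 0, 0], [0, 0, 0, 0, 0]]])

```text
time: 10.7
tool_pos: [0.4487, 0.03, 0.1275]
tool_rot: [0.0, 0.554, 0.833, 0.0]
contact_force: [1.2, 0.4, -1.5]
gripper_width: 0.269
grasp_force: 61.1
```

Call:
servo_tool(deltas=[[[0, 0.0016, -0.0036, 0, 3.8], [0, 0.0019, -0.0035, 0, 3.8], [0, 0.002, -0.0034, 0, 3.5], [0, 0, 0, 0, 0], [0, 0, 0, 0, 0], [0, 0, 0, 0, 0], [0, 0, 0, 0, 0], [0, 0, 0, 0, 0]]])

```text
time: 11.5
tool_pos: [0.4542, 0.0196, 0.1274]
tool_rot: [0.0, 0.471, 0.882, 0.0]
contact_force: [4.4, 1.1, -2.2]
gripper_width: 0.271
grasp_force: 60.9
```

Call:
servo_tool(deltas=[[[0, 0.0008, 0.0005, 0, 0], [0, 0, 0, 0, 0], [0, 0, 0, 0, 0], [0, 0, 0, 0, 0], [0, 0, 0, 0, 0], [0, 0, 0, 0, 0], [0, 0, 0, 0, 0], [0, 0, 0, 0, 0]]])

```text
time: 12.3
tool_pos: [0.4546, 0.0199, 0.1272]
tool_rot: [-0.0, 0.471, 0.882, -0.0]
contact_force: [-0.0, 0.9, -1.3]
gripper_width: 0.273
grasp_force: 61.0
```

Run:
```python
from rod import *
import pickle
s=manip.state(); print(s['contact_force'],s['ft_torque']); q=s['tool_rot']
print(np.degrees(np.arctan2(2*q[2]**2-1,2*q[1]*q[2]))-90)
# inner straight line fit, per initial frames: points beyond bend, before collar, robust
fs=pickle.load(open('f0.pkl','rb'))
p=[.4542,.131,np.radians(-98.1),np.radians(51.8)]
for n in fs:
    P=sil(fs[n])
    if n=='side': P=P-[.004,.0034]
    s=s2(P,p); k=(s>.02)&(s<.155)&(abs(d(p,P))<.013)
    vx,vy,x,y=cv2.fitLine(P[k].astype(np.float32),cv2.DIST_HUBER,0,1e-4,1e-4).ravel(); vx,vy=(vx,vy) if vx>0 else (-vx,-vy)
    print(n,k.sum(),np.degrees(np.arctan2(vy,vx)),'y at x=.46,.5,.54',[round(float(y+vy/vx*(X-x)),4) for X in (.46,.5,.54)])
    c=P[(s>.06)&(abs(d(p,P))<.012)]; sc=s2(c,p); dc=d(p,c); wide=(abs(dc)>.0065)
    print('wide s',np.sort(sc[wide]).round(3))
```

```text
[-0.04639965  0.91827148 -1.2902004 ] [ 0.01777478 -0.04710813 -0.04557141]
-56.14462514074207
side 133 -46.938133 y at x=.46,.5,.54 [0.0118, -0.031, -0.0738]
wide s [0.074 0.077 0.092 0.092 0.095 0.096 0.096 0.099 0.099 0.103 0.103 0.106
 0.106 0.109 0.113 0.116 0.127 0.128 0.131 0.134 0.135 0.137 0.138 0.139
 0.152 0.155 0.159 0.173 0.176 0.18  0.184 0.187 0.188 0.19  0.191 0.194
 0.197 0.198 0.199 0.201]
top 229 -46.857006 y at x=.46,.5,.54 [0.0131, -0.0296, -0.0723]
wide s [0.09  0.091 0.092 0.093 0.094 0.095 0.096 0.097 0.098 0.099 0.1   0.101
 0.102 0.103 0.104 0.105 0.105 0.106 0.107 0.108 0.109 0.11  0.129 0.13
 0.133 0.134 0.134 0.137 0.138 0.138 0.181 0.183 0.185 0.186 0.187 0.189
 0.19  0.19  0.191 0.193 0.194 0.195 0.197 0.198 0.199]
```

Call:
servo_tool(deltas=[[[0, 0.0023, -0.0031, 0, 3.4], [0, 0.0025, -0.0029, 0, 3.2], [0, 0, 0, 0, 0], [0, 0, 0, 0, 0], [0, 0, 0, 0, 0], [0, 0, 0, 0, 0], [0, 0, 0, 0, 0], [0, 0, 0, 0, 0]]])

```text
time: 13.1
tool_pos: [0.4595, 0.014, 0.1273]
tool_rot: [0.0, 0.419, 0.908, 0.0]
contact_force: [-0.0, 0.4, -1.0]
gripper_width: 0.273
grasp_force: 61.0
```

Call:
servo_tool(deltas=[[[0, 0.0026, -0.0027, 0, 2.6], [0, 0.0027, -0.0029, 0, 0], [0, 0, 0, 0, 0], [0, 0, 0, 0, 0], [0, 0, 0, 0, 0], [0, 0, 0, 0, 0], [0, 0, 0, 0, 0], [0, 0, 0, 0, 0]]])

```text
time: 13.9
tool_pos: [0.4648, 0.0084, 0.1273]
tool_rot: [-0.0, 0.398, 0.917, -0.0]
contact_force: [0.1, 0.1, -0.9]
gripper_width: 0.274
grasp_force: 61.0
```

Call:
servo_tool(deltas=[[[0, 0.0034, -0.0036, 0, 0], [0, 0.0034, -0.0036, 0, 0], [0, 0.0034, -0.0037, 0, 0], [0, 0.0034, -0.0036, 0, 0], [0, 0.0034, -0.0036, 0, 0], [0, 0, 0, 0, 0], [0, 0, 0, 0, 0], [0, 0, 0, 0, 0]]])

```text
time: 14.7
tool_pos: [0.4818, -0.0097, 0.1272]
tool_rot: [-0.0, 0.398, 0.917, -0.0]
contact_force: [0.3, -1.1, -1.5]
gripper_width: 0.278
grasp_force: 61.0
```

Call:
servo_tool(deltas=[[[0, 0.0034, -0.0036, 0, 0], [0, 0.0034, -0.0036, 0, 0], [0, 0.0034, -0.0037, 0, 0], [0, 0.0034, -0.0036, 0, 0], [0, 0.0034, -0.0036, 0, 0], [0, 0, 0, 0, 0], [0, 0, 0, 0, 0], [0, 0, 0, 0, 0]]])

```text
time: 15.5
tool_pos: [0.4988, -0.0278, 0.1272]
tool_rot: [-0.0, 0.398, 0.917, 0.0]
contact_force: [0.1, 0.4, -1.0]
gripper_width: 0.274
grasp_force: 61.0
```

Call:
servo_tool(deltas=[[[0, 0.0034, -0.0036, 0, 0], [0, 0.0034, -0.0037, 0, 0], [0, 0.0034, -0.0037, 0, 0], [0, 0.0021, -0.0022, 0, 0], [0, 0, 0, 0, 0], [0, 0, 0, 0, 0], [0, 0, 0, 0, 0], [0, 0, 0, 0, 0]]])

```text
time: 16.3
tool_pos: [0.511, -0.041, 0.1272]
tool_rot: [-0.0, 0.398, 0.917, -0.0]
contact_force: [-0.4, 0.2, -1.8]
gripper_width: 0.274
grasp_force: 61.0
```

Call:
servo_tool(deltas=[[[0, 0.0014, -0.0014, 0, 0], [0, 0.0014, -0.0015, 0, 0], [0, 0.0014, -0.0014, 0, 0], [0, 0.0014, -0.0015, 0, 0], [0, 0.0014, -0.0014, 0, 0], [0, 0.0014, -0.0015, 0, 0], [0, 0, 0, 0, 0], [0, 0, 0, 0, 0]]])

```text
time: 17.1
tool_pos: [0.5197, -0.05, 0.1273]
tool_rot: [0.0, 0.398, 0.917, -0.0]
contact_force: [-0.2, 0.0, -1.5]
gripper_width: 0.273
grasp_force: 61.0
```

Call:
servo_tool(deltas=[[[0, 0.0007, -0.0007, 0, 0], [0, 0.0007, -0.0007, 0, 0], [0, 0.0007, -0.0007, 0, 0], [0, 0.0007, -0.0007, 0, 0], [0, 0.0007, -0.0008, 0, 0], [0, 0.0007, -0.0007, 0, 0], [0, 0.0007, -0.0007, 0, 0], [0, 0.0007, -0.0008, 0, 0]]])

```text
time: 17.9
tool_pos: [0.5251, -0.0556, 0.1272]
tool_rot: [-0.0, 0.398, 0.917, -0.0]
contact_force: [-2.2, 1.5, -1.7]
gripper_width: 0.274
grasp_force: 61.0
```

Run:
```python
from h import *
import pickle
fs={n:grab_frame(n) for n in('side','top')}
pickle.dump(fs,open('f3.pkl','wb'))
a=cv2.resize(fs['top']['pixels'][120:220,200:333],(400,300),interpolation=cv2.INTER_CUBIC)
b=cv2.resize(fs['side']['pixels'][150:250,230:330],(400,400),interpolation=cv2.INTER_CUBIC)
im=np.zeros((400,800,3),np.uint8); im[:300,:400]=a; im[:,400:]=b; save('c4.png',im)
print(manip.state()['contact_force'])
```

```text
[-1.17403218  0.37919596 -2.04577845]
```

View pics/c4.png

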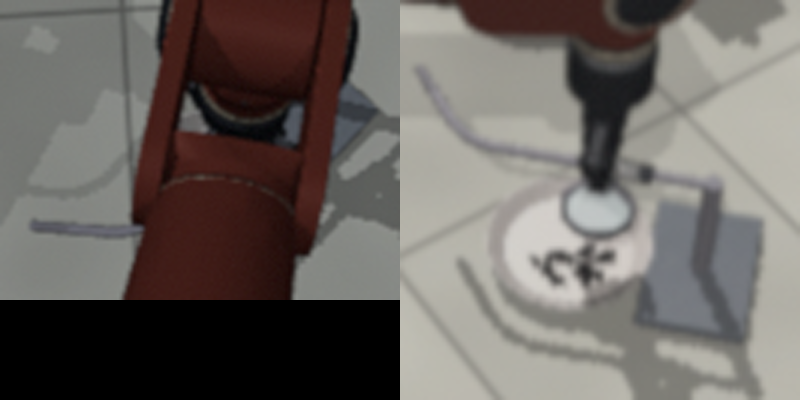

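Side view: the block is pushing the collar (drag about 2.5 N), and the dark shoulder at (645,172) is still ahead. I'll push on in small steps.

Call:
servo_tool(deltas=[[[0, 0.0007, -0.0007, 0, 0], [0, 0.0007, -0.0008, 0, 0], [0, 0.0007, -0.0007, 0, 0], [0, 0.0004, -0.0004, 0, 0], [0, 0.0003, -0.0004, 0, 0], [0, 0.0003, -0.0004, 0, 0], [0, 0.0004, -0.0003, 0, 0], [0, 0.0003, -0.0004, 0, 0]]])

```text
time: 18.8
tool_pos: [0.527, -0.0575, 0.1272]
tool_rot: [-0.004, 0.398, 0.917, 0.001]
contact_force: [-11.5, 9.7, 7.2]
gripper_width: 0.268
grasp_force: 62.0
```

Axial force rose to about 15 N at 91 mm of travel, where home was expected at 92. I'll relax the push and check.

Call:
servo_tool(deltas=[[[0, 0, 0, 0, 0], [0, -0.0004, 0.0004, 0, 0], [0, -0.0005, 0.0005, 0, 0], [0, -0.0005, 0.0005, 0, 0], [0, 0, 0, 0, 0], [0, 0, 0, 0, 0], [0, 0, 0, 0, 0], [0, 0, 0, 0, 0]]])

```text
time: 19.6
tool_pos: [0.5269, -0.0574, 0.1271]
tool_rot: [-0.001, 0.398, 0.917, 0.001]
contact_force: [-4.6, 4.9, 0.1]
gripper_width: 0.27
grasp_force: 61.2
```

Run:
```python
from h import *
f=grab_frame('side'); s=manip.state(); print(s['contact_force'],s['ft_torque'],s['tool_pos'])
save('c5.png',cv2.resize(f['pixels'][165:215,260:320],(720,600),interpolation=cv2.INTER_CUBIC))
```

```text
[-4.1076605   4.11581232  0.24455904] [0.63525351 0.7268073  0.00522706] [ 0.52695322 -0.0574692   0.12711287]
```

View pics/c5.png

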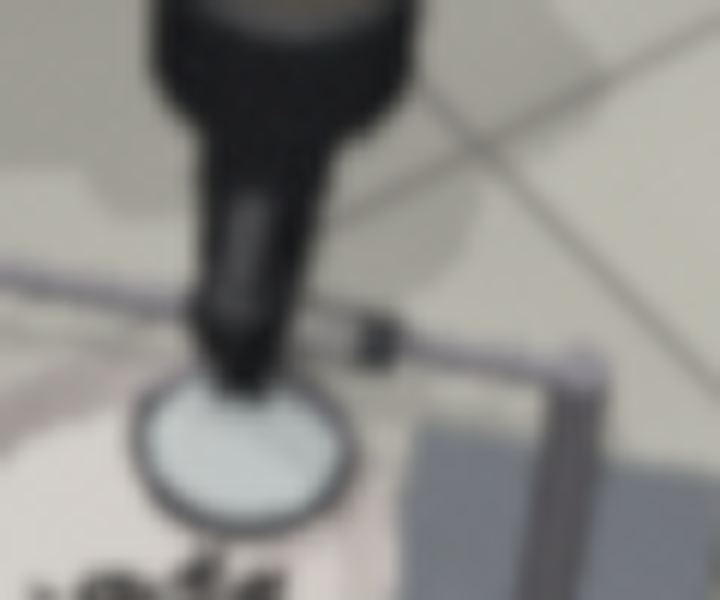

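The light collar abuts the dark shoulder at (355,340): it is home. I'll ease the push, settle the block onto the rod, and release.

Call:
servo_tool(deltas=[[[0, -0.0004, 0.0004, -0.0007, 0], [0, 0, 0, -0.0006, 0], [0, 0, 0, 0, 0], [0, 0, 0, 0, 0], [0, 0, 0, 0, 0], [0, 0, 0, 0, 0], [0, 0, 0, 0, 0], [0, 0, 0, 0, 0]]])

```text
time: 20.45
tool_pos: [0.527, -0.0573, 0.126]
tool_rot: [-0.0, 0.398, 0.917, 0.0]
contact_force: [-3.0, 3.6, 1.1]
gripper_width: 0.274
grasp_force: 61.2
```

Call:
servo_tool(deltas=[[[28, 0, 0, 0, 0], [32, 0, 0, 0, 0], [36, 0, 0, 0, 0], [45, 0, 0, 0, 0], [60, 0, 0, 0, 0], [80, 0, 0, 0, 0], [80, 0, 0, 0, 0], [80, 0, 0, 0, 0]]])

```text
time: 21.25
tool_pos: [0.5272, -0.0579, 0.126]
tool_rot: [0.0, 0.398, 0.917, -0.0]
contact_force: [-0.1, 0.4, 0.1]
gripper_width: 0.8
grasp_force: 0.0
```

Call:
servo_tool(deltas=[[[80, 0, 0, 0.01, 0], [80, 0, 0, 0.02, 0], [80, 0, 0, 0.03, 0], [80, 0, 0, 0.04, 0], [80, 0, 0, 0.04, 0], [80, -0.03, 0.04, 0.03, 0], [80, -0.03, 0.04, 0.02, 0], [80, -0.03, 0.04, 0, 0]]])

```text
time: 22.05
tool_pos: [0.444, 0.0541, 0.3152]
tool_rot: [0.004, 0.399, 0.917, 0.001]
contact_force: [0.1, 0.5, -0.5]
gripper_width: 0.799
grasp_force: 0.0
```

Call:
servo_tool(deltas=[[[80, 0, 0.05, 0, 0], [80, 0, 0.05, 0, 0], [80, 0, 0.05, 0, 0], [80, 0, 0.05, 0, 0], [80, 0, 0, 0, 0], [80, 0, 0, 0, 0], [80, 0, 0, 0, 0], [80, 0, 0, 0, 0]]])

```text
time: 22.85
tool_pos: [0.4439, 0.2524, 0.3106]
tool_rot: [0.0, 0.399, 0.917, 0.0]
contact_force: [-0.7, 0.7, 0.2]
gripper_width: 0.804
grasp_force: 0.0
```

Run:
```python
from h import *
fs={n:grab_frame(n) for n in('side','top')}
im=np.zeros((400,800,3),np.uint8)
im[:,:400]=cv2.resize(fs['top']['pixels'][125:205,235:315],(400,400),interpolation=cv2.INTER_CUBIC)
im[:,400:]=cv2.resize(fs['side']['pixels'][155:235,250:330],(400,400),interpolation=cv2.INTER_CUBIC); save('c6.png',im)
print(manip.state()['tool_pos'],manip.state()['contact_force'])
```

```text
[0.44391066 0.25240776 0.31054292] [ 0.09681987 -0.60240085 -0.86732881]
```

View pics/c6.png

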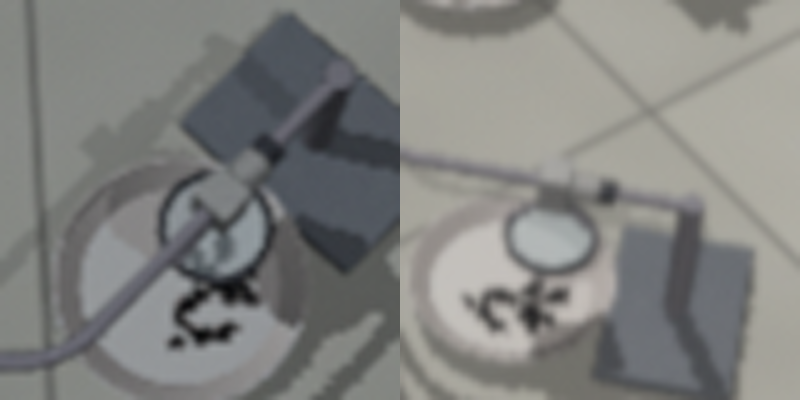

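The block at (225,190) hangs upright against the collar at (248,170), and the collar touches the dark shoulder at (266,150). The plate and seeds are undisturbed, and the gripper is clear.

```bash
python3 -c "
from plant import manip
print(manip.job_done())"
```

```text
the job is handed in; nothing more can be done
None
```

The magnifier hangs upright on the inner straight against the collar, which is pushed fully home on its shoulder; the job was handed in at about 23 s, with the highest force I read about 17 N, and nothing else was touched.

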